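Find and release the latched mode key of a plate shaker

TASK

One of the four identical mode keys on the plate shaker was left latched down. With a fingertip, tap each key lightly, one after another from the robot's left to its right, without pressing an up key in or setting the latched one free; then take the finger off, press the latched key to the end of its stroke and let it spring up, so that all four keys stand up. Do not pick up or shift the well plate, the pipette or the bottle.

Things in the scene. Friction and masses are not known exactly. Their poses are not given: they have to be found in the camera images.
- shaker: plate shaker, white box fixed on the bench, 260 (x) x 230 (y) x 70 mm high; origin on the bench under the middle of the key row; x points from the key row (near the robot) to the aluminium platform behind, y left along the row, z up. Keys at x 0, y +60, +20, -20, -60 mm. The platform starts 73 mm behind the row's centre line; the well plate on it reaches 101 mm high
- key1: the first (leftmost) of four identical mode keys, counted from the robot's left. White square plastic cap, 26 x 26 mm; origin at the centre of its flat top face, z up; slides straight down only. Up, its top is 84 mm above the bench and 14 mm above the deck; latched, it rests 5 mm lower; the stroke ends 8 mm below the up position (all keys alike)
- key2: the second of four identical mode keys, counted from the robot's left. White square plastic cap, 26 x 26 mm; origin at the centre of its flat top face, z up; slides straight down only. An up key starts to give at about 2 N and gives way smoothly: about 4 N at 2 mm, 5.5 N at 4 mm (all keys alike)
- key3: the third of four identical mode keys, counted from the robot's left. White square plastic cap, 26 x 26 mm; origin at the centre of its flat top face, z up; slides straight down only. A latched key stands firm to about 4 N and goes down at about 6 N, 9 N at the end of its stroke 3 mm further down; let go from there it springs fully up (all keys alike)
- key4: the fourth (rightmost) of four identical mode keys, counted from the robot's left. White square plastic cap, 26 x 26 mm; origin at the centre of its flat top face, z up; slides straight down only. None of the four looks or is made differently; only which one is latched changes
- plate: clear 96-well plate, 86 x 128 x 15 mm, loose on the shaker's platform; origin at the centre of its underside; leave it alone
- pipette: blue and black multichannel pipette lying loose on the bench to the left of the shaker, 220 mm long along its x axis, 36 mm wide, 26 mm high; origin under its grip; leave it alone
- bottle: amber jar with a white cap, 56 mm in diameter, 100 mm high, loose on the bench to the right of the shaker; origin at the centre of its underside; leave it alone

How it is judged:
On the way, in this order (a step that is already met when the one before it is completed fails the run):
1. the first key from the left is tapped (contact force between key1 and the fingers above 0.5 N), for 0.03 s.
2. the second key from the left is tapped (contact force between key2 and the fingers above 0.5 N), for 0.03 s.
3. the third key from the left is tapped (contact force between key3 and the fingers above 0.5 N), for 0.03 s.
4. the fourth key from the left is tapped (contact force between key4 and the fingers above 0.5 N), for 0.03 s.
5. the finger is off all keys, with the latched key still down (contact force between each of key1, key2, key3, key4 and the fingers below 0.1 N and z of any of key1, key2, key3, key4 in the frame of shaker below 0.0805 m), for 0.05 s.
6. the latched key is pressed and has sprung up: all four keys are up (z of each of key1, key2, key3, key4 in the frame of shaker above 0.0825 m), for 0.2 s.
At the end, for the whole second after the job is handed in: all four keys stand up, within 1.5 mm of their top position, and are still (all of step 6 and linear speed of each of key1, key2, key3, key4 below 0.01 m/s); the robot touches nothing.
It fails at once if a key that was up is pressed in more than 4 mm ((z of key1 in the frame of shaker between 0.0775 and 0.08 m and distance of key1 from where it was at the start of the episode above 0.004 m) or (z of key2 in the frame of shaker between 0.0775 and 0.08 m and distance of key2 from where it was at the start of the episode above 0.004 m) or (z of key3 in the frame of shaker between 0.0775 and 0.08 m and distance of key3 from where it was at the start of the episode above 0.004 m) or (z of key4 in the frame of shaker between 0.0775 and 0.08 m and distance of key4 from where it was at the start of the episode above 0.004 m)).
It fails at once if the well plate, pipette or bottle is lifted or shifted by more than 15 mm (distance of any of plate, pipette, bottle from where it was at the start of the episode above 0.015 m).
It also fails if it takes over 48 s, if anything falls off the work surface, if the arm or the gripper's body presses on something with over 40 N, if the wrist force passes 120 N, or if a joint passes its speed limit or range.

ROBOT

A 7-joint arm with a two-finger parallel gripper is mounted at the origin on the work surface. World frame = base frame: x ahead of the robot, y to its left, z up, the work surface at z = 0. Lengths are in m, angles in rad, forces in N, time in s.
With the tool pointing down it reaches from about 0.425 to 0.875 m from the base axis. Payload 4.7 kg.
Tool frame: the origin (TCP) lies midway between the tips of the shut fingers; the grasp point (between the pads) lies 19 mm behind it; z points along the fingers, y is the direction in which the jaws open and shut (so a half turn about z gives the same grasp; the last joint's range is limited). The gripper opens to 87 mm and grips with 3 to 60 N. Pads are 19 mm wide; open, the fingers measure 117 mm over their backs; the gripper's body (75 mm by 190 mm) begins 51 mm behind the grasp point.
Start: joints at [-1.205, 0.321, -0.07, 1.45, 0.023, 1.371, -0.057], TCP at [0.224, 0.61, 0.223] pointing down, gripper open.
Joint ranges: [-2.86, 2.86], [-0.3, 2.09], [-1.38, 1.24], [0.06, 2.45], [-1.56, 4.7], [0.09, 2.05], [-2.69, 2.69]. Speed limits (rad/s): [2.57, 2.57, 3.14, 3.14, 3.14, 3.14, 3.14].

INTERFACE

Orientations are given as a rotation vector (axis times angle).
In Python, from bench import get_state, eyes, job gives the robot as it stands. The module is installed in compiled form; this text tells all that it offers.
- The arm moves only by the shell command python3 -m jog 'ROWS' [FORCE]. ROWS is JSON, a list that holds one entry, the list of rows, each a list of 5 numbers: the opening, from 0 (shut) to 1 (fully open), then the shift along the tool's x, y, z in units of 40 mm (1.0 is 40 mm), then the turn about the tool's z in units of 5 degrees (1.0 is 5 degrees). In form: [[[jaw, dx, dy, dz, turn], ...]]. A call has 1 to 10 rows; each row shifts and turns the commanded pose from where the row before left it, along the tool's axes as they then stand; what a row does not reach is not made up. A row lasts 1/8 s, in which the tool goes at most 62.5 mm and 10.7 degrees, less where a joint would pass 70% of its speed; a pose out of reach is approached as far as the arm can. A call is refused whole if a number of a shift passes 1 or a number of a turn 1, either way. A call with a gripper value outside its range is refused whole. The fingers move at their own pace and stop on an object; FORCE is the grip in N (left out, the last holds). Time passes only in rows, so rows that do not move let the fingers close. It gives the time, the measured TCP pose, the force and the opening at its end, in the units of the state.
- get_state(): the state, without advancing time (a new reading comes with each control period).
- eyes.get_image(name): name is "scene" or "top" or "wrist"; returns (picture, depth): 480x640x3 uint8, red, green, blue; 480x640 float32, m along the optical axis (not along the pixel's ray), 0 where there is no reading.
- eyes.camera_params(name): a dict with "camera_matrix" (3x3 intrinsics, pixels), "k1" (the pictures are not rectified: a ray, as slopes to the right and down, at radius r is drawn at 1 + k1 r^2 times it, then the intrinsics apply), "pose" (4x4, takes a point from camera to world coordinates); the wrist camera has in their place "mount" (4x4, takes a point from camera to tool coordinates, whose origin is the TCP and whose axes are the flange's). Camera axes: x right, y down, z forward; pixel columns grow to the right and rows downward; lengths in m; the calibration is good to about 2 mm. A picture is of the moment at which its call begins: read the wrist's pose just before it. camera_params takes no time and is no camera call.
- job.close_job(): hands the job in, once; it reports no verdict.
The state is a dict: "time": time; "joint_positions": joint angles; "qd": joint speeds; "joint_torque": joint torques, N m; "position": TCP position; "tool_rot": TCP orientation; "ft_force": force on the tool from outside, world axes, zero at the start; "torque": the same for the moment, N m; "grip_width": opening from 0.0 (shut) to 1.0 (fully open).
Only numpy, scipy, OpenCV 4.12 (cv2) and the standard library are available. Lean on these libraries where they do the work, as an engineer would, in place of code of your own. Each camera call takes 0.05 s, during which the arm holds its last target. There are 200 camera calls.

## Working session

There is one attempt and no reset: what is moved stays moved. The work goes in short steps, Python scripts to look and compute and a shell command to move; the robot and the scene stay as the last step left them, time stands still between calls to the robot, and variables do not carry over. Pictures are saved under pics/ and viewed, about 8 in all and at most 12, crops included, and the job is handed in when it is done.

```bash
mkdir -p pics; python3 - <<'E'
from bench import get_state, eyes
import cv2,numpy as np
print(get_state())
for n in ("scene","top"):
    p,d=eyes.get_image(n); np.savez(f"pics/{n}.npz",p=p,d=d); cv2.imwrite(f"pics/{n}.png",p[:,:,::-1]); print(n,eyes.camera_params(n))
print(eyes.camera_params("wrist"))
E
```

```text
{'time': 0.0, 'joint_positions': array([-1.20491046,  0.32182814, -0.07007311,  1.45166494,  0.02262492,
        1.37078466, -0.05691571]), 'qd': array([-0.00096733, -0.00026327, -0.00021543,  0.00038383, -0.00052978,
        0.00151999,  0.00031093]), 'joint_torque': array([-1.50081774e-03, -4.91278553e+01, -4.04913062e-01, -3.12542081e+01,
       -6.42033597e-02,  4.34854743e-02,  1.65929691e-04]), 'position': array([0.22384782, 0.60965885, 0.22146314]), 'tool_rot': array([-5.49689088e-01, -3.09291610e+00,  2.96380324e-03]), 'ft_force': array([-0.15014684, -0.54148253, -0.38806647]), 'torque': array([ 0.02054061, -0.0512122 ,  0.00580723]), 'grip_width': 0.9965792926963285}
scene {'camera_matrix': array([[604.34231122,   0.        , 328.01643218],
       [  0.        , 604.34231122, 232.55408956],
       [  0.        ,   0.        ,   1.        ]]), 'k1': -0.019482857696884962, 'pose': array([[-0.77173377,  0.55254853, -0.3148287 ,  1.0168179 ],
       [ 0.63594459,  0.66958633, -0.38370382,  0.50418813],
       [-0.00120998, -0.4963308 , -0.86813263,  1.18788802],
       [ 0.     
[... 357 characters left out ...]
.02494652,  0.04156838],
       [ 0.02789883, -0.13533084, -0.9904076 ,  0.8745387 ],
       [ 0.        ,  0.        ,  0.        ,  1.        ]])}
{'camera_matrix': array([[365.0197184 ,   0.        , 314.97998893],
       [  0.        , 365.0197184 , 238.39835305],
       [  0.        ,   0.        ,   1.        ]]), 'k1': -0.03710767910085039, 'mount': array([[ 3.28882391e-04, -9.68867875e-01, -2.47578134e-01,
         6.67425482e-02],
       [ 9.99999235e-01,  2.33419999e-05,  1.23705119e-03,
         6.57214367e-04],
       [-1.19276019e-03, -2.47578351e-01,  9.68867141e-01,
        -1.62105436e-01],
       [ 0.00000000e+00,  0.00000000e+00,  0.00000000e+00,
         1.00000000e+00]])}
```

View pics/top.png

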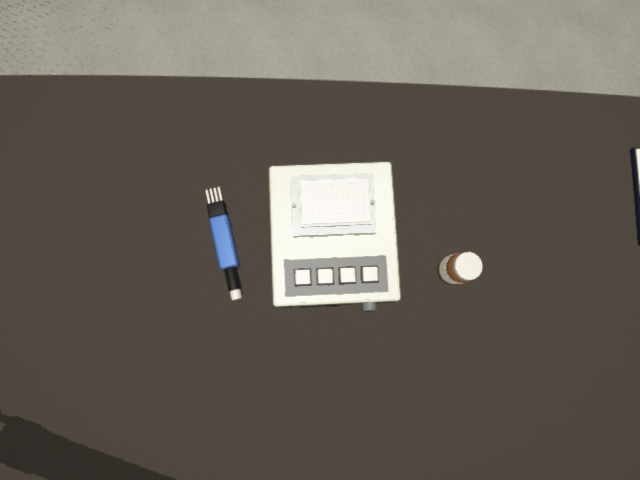

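View pics/scene.png

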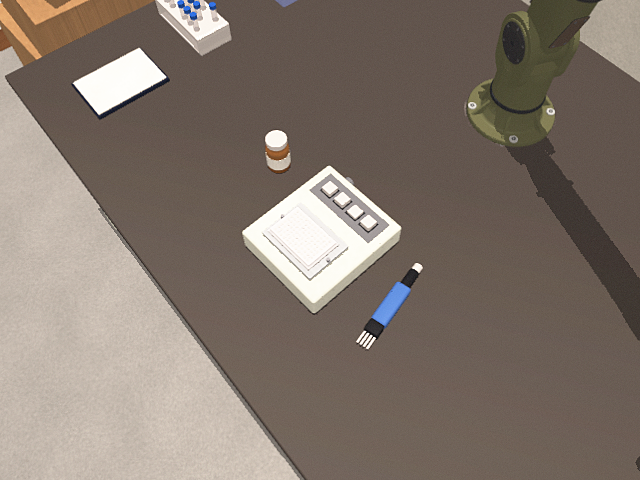

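The top view shows the four keys at about (303,277), (325,276), (347,275) and (370,274), with the pipette at left and the bottle at right. The scene view shows the same row at about (329,188) to (369,222). Next I cast the key centres from both views.

```bash
cat > h.py <<'E'
import numpy as np,cv2
from bench import eyes,get_state
from scipy.spatial.transform import Rotation as R
def ray(P,pose,uv):
    K=P["camera_matrix"]; D=np.array([P["k1"],0,0,0,0.])
    n=cv2.undistortPoints(np.float64(uv).reshape(-1,1,2),K,D)[:,0]
    d=np.c_[n,np.ones(len(n))]@pose[:3,:3].T
    return pose[:3,3],d
def plane(P,pose,uv,z):
    o,d=ray(P,pose,uv); return o+d*((z-o[2])/d[:,2])[:,None]
def caps(p,roi,thr,amin,amax):
    x0,y0,x1,y1=roi; g=p[y0:y1,x0:x1].min(2); m=(g>thr).astype(np.uint8)
    n,l,s,c=cv2.connectedComponentsWithStats(m,connectivity=4)
    return [(c[i]+[x0,y0],s[i,4]) for i in range(1,n) if amin<s[i,4]<amax]
E
python3 - <<'E'
from h import *
for n,roi in (("top",(286,260,386,293)),("scene",(312,172,386,240))):
    z=np.load(f"pics/{n}.npz");P=eyes.camera_params(n)
    for thr in (150,190):
        c=caps(z["p"],roi,thr,50,400)
        uv=np.array([a for a,_ in c]); uv=uv[np.argsort(uv[:,0])]
        if n=="scene": uv=uv[::-1]
        X=plane(P,P["pose"],uv,.084)
        print(n,thr,[s for _,s in c]);print(uv.round(1).tolist());print(X.round(4).tolist(),np.diff(X[:,:2],axis=0).round(4).tolist())
        o,d=P["pose"][:3,3],None
        for u in uv:
            i=u.round().astype(int); dd=np.median(z["d"][i[1]-2:i[1]+3,i[0]-2:i[0]+3])
            o,r=ray(P,P["pose"],[u]); print("  z",(o+r[0]*dd)[2].round(4))
ims=[]
for n,(x0,y0,x1,y1),f in (("top",(280,250,395,300),6),("scene",(305,165,395,245),6)):
    ims.append(cv2.resize(np.load(f"pics/{n}.npz")["p"][y0:y1,x0:x1,::-1],(690,300) if n=="top" else (338,300),interpolation=cv2.INTER_CUBIC))
ims[1]=cv2.copyMakeBorder(ims[1],0,0,0,690-338,0)
cv2.imwrite("pics/crop.png",np.vstack(ims))
E
```

```text
top 150 [np.int32(208), np.int32(209), np.int32(210), np.int32(208)]
[[302.2, 276.5], [324.9, 275.6], [347.5, 274.5], [369.9, 273.5]]
[[0.5307, 0.0499, 0.084], [0.5332, 0.0099, 0.084], [0.536, -0.03, 0.084], [0.5386, -0.0699, 0.084]] [[0.0025, -0.0401], [0.0027, -0.0398], [0.0026, -0.0399]]
  z 0.0843
  z 0.0801
  z 0.0846
  z 0.0845
top 190 [np.int32(186), np.int32(195), np.int32(192), np.int32(194)]
[[302.4, 276.5], [324.6, 275.4], [347.5, 274.5], [369.6, 273.3]]
[[0.5307, 0.0495, 0.084], [0.5334, 0.0104, 0.084], [0.5359, -0.03, 0.084], [0.5389, -0.0693, 0.084]] [[0.0027, -0.0391], [0.0025, -0.0404], [0.003, -0.0393]]
  z 0.0843
  z 0.0801
  z 0.0849
  z 0.0845
scene 150 [np.int32(84)]
[[380.8, 235.5]]
[[0.5356, 0.0923, 0.084]] []
  z 0.07
scene 190 [np.int32(119), np.int32(120), np.int32(120), np.int32(127), np.int32(78)]
[[381.0, 235.7], [368.0, 221.1], [354.8, 210.9], [341.9, 198.1], [329.4, 187.1]]
[[0.5356, 0.0928, 0.084], [0.533, 0.0487, 0.084], [0.538, 0.0115, 0.084], [0.5382, -0.0311, 0.084], [0.5409, -0.0707, 0.084]] [[-0.0026, -0.0441], [0.005, -0.0372], [0.0002, -0.0426], [0.0027, -0.0396]]
  z 0.0699
  z 0.0828
  z 0.0794
  z 0.0844
  z 0.0839
```

View pics/crop.png

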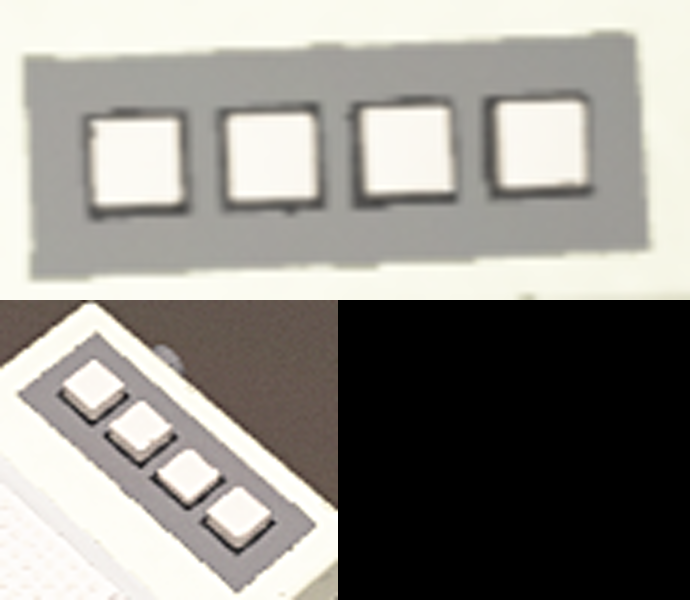

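Key 2 is the latched one: its top reads about 0.080 in both views, against about 0.0845 for the others. The pitch is 40 mm as specified, and the row's left direction points at about 93.7° in world. Next I shut the jaw, turn the tool's y onto the row, and travel high.

```bash
python3 -m jog '[[[0,0,0,0,-0.95],[0,0,0,0,-0.95],[0,0,0,0,-0.95],[0,0,0,0,-0.95],[0,0,0,0,-0.95],[0,-0.45,-0.95,0,0],[0,-0.45,-0.95,0,0],[0,-0.45,-0.95,0,0],[0,-0.45,-0.95,0,0],[0,-0.45,-0.95,0,0]]]' 20
python3 -m jog '[[[0,-0.45,-0.95,0,0],[0,-0.45,-0.95,0,0],[0,-0.45,-0.95,0,0],[0,-0.45,-0.95,0,0],[0,-0.45,-0.95,0,0],[0,-0.45,-0.95,0,0],[0,-0.45,-0.95,0,0],[0,-0.45,-0.95,0,0],[0,0,0,0,0],[0,0,0,0,0]]]'
cat >> h.py <<'E'
def err(k):  # tool-frame move (units of 40 mm) to bring TCP over key k
    s=get_state(); r=R.from_rotvec(s["tool_rot"]).as_matrix()
    K=np.array([[.532,.0497],[.5345,.0105],[.537,-.0302],[.5395,-.0701]])
    d=np.r_[K[k-1],s["position"][2]]-s["position"]
    print("t",s["time"],"pos",s["position"].round(4),"f",s["ft_force"].round(2),"w",round(s["grip_width"],3),"units",(r.T@d/.04).round(3),"yaxis deg",np.degrees(np.arctan2(r[1,1],r[0,1])).round(2),"tilt",r[:,2].round(3))
E
python3 -c "from h import *; err(1)"
```

```text
time: 1.35
position: [0.3262, 0.4247, 0.2222]
tool_rot: [0.098, -3.14, 0.001]
ft_force: [0.5, -1.1, -0.1]
grip_width: 0.017
time: 2.6
position: [0.488, 0.1325, 0.2222]
tool_rot: [0.099, -3.139, -0.001]
ft_force: [-1.0, 0.3, 0.6]
grip_width: 0.002
t 2.6 pos [0.488  0.1325 0.2222] f [-0.98  0.34  0.57] w 0.002 units [-9.680e-01 -2.136e+00 -2.000e-03] yaxis deg 93.62 tilt [-0.001  0.    -1.   ]
```

```bash
python3 -m jog '[[[0,-0.49,-0.8,0.3,0],[0,-0.48,-0.8,0.3,0],[0,0,-0.536,0.4,0],[0,0,0,0,0],[0,0,0,0,0]]]'
python3 - <<'E'
from h import *
err(1)
s=get_state(); T=np.eye(4); T[:3,:3]=R.from_rotvec(s["tool_rot"]).as_matrix(); T[:3,3]=s["position"]
p,d=eyes.get_image("wrist"); P=eyes.camera_params("wrist"); cv2.imwrite("pics/w1.png",p[:,:,::-1])
W=T@P["mount"]
for c,a in caps(p,(0,0,640,480),190,800,8000):
    i=c.astype(int); o,r=ray(P,W,[c]); dd=np.median(d[i[1]-5:i[1]+6,i[0]-5:i[0]+6])
    print(c.round(1),a,"plane",plane(P,W,[c],.084)[0].round(4),"z",(o+r[0]*dd).round(4))
E
```

```text
time: 3.22
position: [0.5325, 0.0514, 0.183]
tool_rot: [-0.103, 3.14, 0.002]
ft_force: [0.8, -0.7, 0.6]
grip_width: 0.002
t 3.225 pos [0.5325 0.0514 0.183 ] f [ 0.77 -0.75  0.61] w 0.002 units [ 0.014 -0.042 -0.   ] yaxis deg 93.75 tilt [ 0.     0.001 -1.   ]
[ 13.  228.2] 1485 plane [ 0.5397 -0.1748  0.084 ] z [ 0.5527 -0.2139  0.038 ]
[204.8 236. ] 1199 plane [ 0.5363 -0.0292  0.084 ] z [ 0.5363 -0.0292  0.0839]
[259.  234.9] 1083 plane [0.5328 0.0109 0.084 ] z [0.534  0.0102 0.0793]
[311.8 236. ] 1158 plane [0.5311 0.0497 0.084 ] z [0.531  0.0497 0.0842]
[135.3 346. ] 1618 plane [ 0.6319 -0.0869  0.084 ] z [ 0.6408 -0.0941  0.0699]
```

View pics/w1.png

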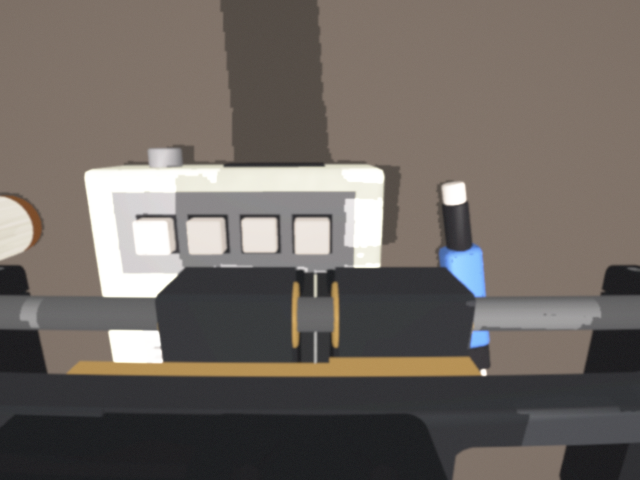

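The wrist view shows the keys near (312,236), (259,235), (205,236) and (155,236). The positions agree to about 1 mm, and key 2 (z 0.0793) is confirmed latched. I descend over key 1 to about 3 mm above it.

```bash
python3 -m jog '[[[0,0,-0.04,0.8,0],[0,0,0,0.8,0],[0,0,0,0.4,0],[0,0,0,0.3,0],[0,0,0,0.1,0],[0,0,0,0,0],[0,0,0,0,0]]]'; python3 -c "from h import *; err(1)"
```

```text
time: 4.15
position: [0.5334, 0.0475, 0.0874]
tool_rot: [-0.098, 3.139, 0.001]
ft_force: [-0.6, 0.4, 0.4]
grip_width: 0.006
t 4.15 pos [0.5334 0.0475 0.0874] f [-0.58  0.42  0.4 ] w 0.006 units [ 0.031  0.057 -0.   ] yaxis deg 93.59 tilt [ 0.002  0.    -1.   ]
```

```bash
for i in 1; do python3 -m jog '[[[0,0,0,0.05,0],[0,0,0,0,0]]]'; python3 -m jog '[[[0,0,0,0.0125,0],[0,0,0,0,0]]]';python3 -m jog '[[[0,0,0,0.0125,0],[0,0,0,0,0]]]';python3 -m jog '[[[0,0,0,0.0125,0],[0,0,0,0,0]]]'; done | grep -E "time|pos|force"
```

```text
time: 4.4
position: [0.5327, 0.0474, 0.0846]
ft_force: [0.1, 0.2, -0.7]
time: 4.65
position: [0.5328, 0.0474, 0.0843]
ft_force: [-0.9, -0.5, 1.5]
time: 4.9
position: [0.5328, 0.0474, 0.0837]
ft_force: [-0.6, 0.1, 2.3]
time: 5.15
position: [0.5328, 0.0474, 0.0832]
ft_force: [-1.5, -0.4, 3.4]
```

Key 1 was tapped, with contact at a TCP height of about 0.0843 and 3.4 N. Now key 2, which is latched and firm up to 4 N.

```bash
(python3 -m jog '[[[0,0,0,-0.15,0],[0,0,0,0,0],[0,0,-0.48,0,0],[0,0,-0.48,0,0],[0,0,0,0,0],[0,0,0,0.15,0],[0,0,0,0.06,0],[0,0,0,0,0],[0,0,0,0,0]]]'; python3 -m jog '[[[0,0,0,0.0125,0],[0,0,0,0,0]]]';python3 -m jog '[[[0,0,0,0.0125,0],[0,0,0,0,0]]]') | grep -E "time|pos|force"; python3 -c "from h import *; err(2)"
```

```text
time: 6.28
position: [0.5352, 0.0094, 0.0807]
ft_force: [-0.3, -0.7, -0.6]
time: 6.52
position: [0.5352, 0.0091, 0.0802]
ft_force: [-0.2, -0.9, 0.6]
time: 6.78
position: [0.5351, 0.009, 0.0796]
ft_force: [0.7, -0.6, 0.9]
t 6.775 pos [0.5351 0.009  0.0796] f [ 0.74 -0.65  0.9 ] w 0.001 units [0.012 0.037 0.   ] yaxis deg 93.59 tilt [ 0.  0. -1.]
```

```bash
(python3 -m jog '[[[0,0,0,0.006,0],[0,0,0,0,0]]]';python3 -m jog '[[[0,0,0,0.006,0],[0,0,0,0,0]]]') | grep -E "time|pos|force"
```

```text
time: 7.02
position: [0.5351, 0.0091, 0.0795]
ft_force: [0.5, 0.4, 1.2]
time: 7.28
position: [0.5351, 0.0091, 0.0794]
ft_force: [-1.6, -0.7, 3.9]
```

Key 2 was touched, held firm, and stayed latched (z 0.0794). On to key 3.

```bash
(python3 -m jog '[[[0,0,0,-0.25,0],[0,0,0,0,0],[0,0,-0.49,0,0],[0,0,-0.49,0,0],[0,0,0,0,0],[0,0,0,0.11,0],[0,0,0,0,0],[0,0,0,0,0]]]'; python3 -m jog '[[[0,0,0,0.0125,0],[0,0,0,0,0]]]';python3 -m jog '[[[0,0,0,0.0125,0],[0,0,0,0,0]]]') | grep -E "time|pos|force"; python3 -c "from h import *; err(3)"
```

```text
time: 8.28
position: [0.5374, -0.0292, 0.0846]
ft_force: [0.5, -1.3, 0.1]
time: 8.52
position: [0.5375, -0.0294, 0.0844]
ft_force: [-1.0, 0.8, 2.3]
time: 8.78
position: [0.5377, -0.0297, 0.0839]
ft_force: [-0.5, 1.2, 2.1]
t 8.775 pos [ 0.5377 -0.0297  0.0839] f [-0.46  1.19  2.13] w 0.006 units [ 0.017 -0.012 -0.   ] yaxis deg 93.61 tilt [ 0.  0. -1.]
```

```bash
(python3 -m jog '[[[0,0,0,0.0125,0],[0,0,0,0,0]]]'; python3 -m jog '[[[0,0,0,-0.15,0],[0,0,0,0,0],[0,0,-0.5,0,0],[0,0,-0.5,0,0],[0,0,0,0,0],[0,0,0,0.11,0],[0,0,0,0,0],[0,0,0,0,0]]]'; python3 -m jog '[[[0,0,0,0.0125,0],[0,0,0,0,0]]]';python3 -m jog '[[[0,0,0,0.0125,0],[0,0,0,0,0]]]';python3 -m jog '[[[0,0,0,0.0125,0],[0,0,0,0,0]]]') | grep -E "time|pos|force"; python3 -c "from h import *; err(4)"
```

```text
time: 9.02
position: [0.5377, -0.0298, 0.0834]
ft_force: [-0.5, 1.7, 3.0]
time: 10.02
position: [0.5399, -0.0691, 0.0847]
ft_force: [-0.3, -0.2, 0.8]
time: 10.28
position: [0.5401, -0.0694, 0.0845]
ft_force: [-0.3, 0.6, 0.8]
time: 10.52
position: [0.5402, -0.0696, 0.084]
ft_force: [-1.3, 1.5, 2.0]
time: 10.78
position: [0.5402, -0.0697, 0.0835]
ft_force: [-0.2, 2.4, 1.9]
t 10.775 pos [ 0.5402 -0.0697  0.0835] f [-0.24  2.38  1.87] w 0.009 units [ 0.019 -0.008 -0.   ] yaxis deg 93.6 tilt [ 0.  0. -1.]
```

```bash
(python3 -m jog '[[[0,0,0,0.0125,0],[0,0,0,0,0]]]'; python3 -m jog '[[[0,0,0,-0.6,0],[0,0,0,-0.6,0],[0,0,1,-0.6,0],[0,0,1,-0.5,0],[0,0,0,0,0],[0,0,0,0,0]]]') | grep -E "time|pos|force"
cat > chk.py <<'E'
from h import *
err(2)
s=get_state(); T=np.eye(4); T[:3,:3]=R.from_rotvec(s["tool_rot"]).as_matrix(); T[:3,3]=s["position"]
for n in ("wrist","top"):
    p,d=eyes.get_image(n); P=eyes.camera_params(n); W=T@P["mount"] if n=="wrist" else P["pose"]
    cv2.imwrite(f"pics/{n}_{s['time']:.1f}.png",p[:,:,::-1])
    for c,a in caps(p,(0,0,640,480),185,100 if n=="top" else 600,3000):
        i=c.astype(int); o,r=ray(P,W,[c]); dd=np.median(d[i[1]-3:i[1]+4,i[0]-3:i[0]+4])
        X=o+r[0]*dd
        if .5<X[0]<.57 and -.1<X[1]<.08: print(n,c.round(1),a,X.round(4))
E
python3 chk.py
```

```text
time: 11.02
position: [0.5402, -0.0697, 0.083]
ft_force: [-0.3, 2.4, 2.4]
time: 11.78
position: [0.5348, 0.0086, 0.1743]
ft_force: [-0.4, -0.2, -0.4]
t 11.775 pos [0.5348 0.0086 0.1743] f [-0.4  -0.19 -0.43] w 0.006 units [ 0.004  0.049 -0.   ] yaxis deg 93.56 tilt [-0.001 -0.001 -1.   ]
wrist [365.8 210.9] 649 [0.5129 0.0453 0.0707]
wrist [315.9 238.3] 1170 [0.5339 0.0098 0.0791]
wrist [371.3 239.2] 1367 [0.5308 0.0492 0.084 ]
wrist [206.6 240.1] 1381 [ 0.5389 -0.0685  0.0839]
wrist [260.9 240. ] 1318 [ 0.5363 -0.0295  0.0843]
```

All keys are as they should be: key 2 is at 0.0791, still down, and the others are at 0.084. Now I press key 2 home.

```bash
(python3 -m jog '[[[0,0,0.05,0.8,0],[0,0,0,0.8,0],[0,0,0,0.5,0],[0,0,0,0.2,0],[0,0,0,0,0],[0,0,0,0,0]]]'; python3 -m jog '[[[0,0,0,0.05,0],[0,0,0,0,0]]]'; python3 -m jog '[[[0,0,0,0.04,0],[0,0,0,0,0]]]'; python3 -m jog '[[[0,0,0,0.03,0],[0,0,0,0,0]]]'; python3 -m jog '[[[0,0,0,0.02,0],[0,0,0,0,0]]]') | grep -E "time|pos|force"
```

```text
time: 12.62
position: [0.5357, 0.0116, 0.0838]
ft_force: [0.4, 0.4, -0.3]
time: 12.88
position: [0.5351, 0.012, 0.0812]
ft_force: [0.7, 0.2, 0.3]
time: 13.12
position: [0.5352, 0.012, 0.0795]
ft_force: [-0.1, 0.1, 1.4]
time: 13.38
position: [0.5352, 0.012, 0.0787]
ft_force: [-1.0, 0.4, 4.6]
time: 13.62
position: [0.5352, 0.012, 0.078]
ft_force: [-2.3, -0.4, 7.6]
```

```bash
(python3 -m jog '[[[0,0,0,0.03,0],[0,0,0,0,0]]]'; python3 -m jog '[[[0,0,0,0.03,0],[0,0,0,0,0]]]'; python3 -m jog '[[[0,0,0,0.03,0],[0,0,0,0,0],[0,0,0,0,0]]]') | grep -E "time|pos|force"
```

```text
time: 13.88
position: [0.5352, 0.012, 0.0771]
ft_force: [-2.8, -0.4, 8.6]
time: 14.12
position: [0.5352, 0.012, 0.0764]
ft_force: [-3.0, 0.1, 10.6]
time: 14.5
position: [0.5353, 0.0119, 0.0762]
ft_force: [-7.8, 0.3, 18.1]
```

The key hit its end stop: z stalls at 0.0762 while the force jumps to 18 N. Now I lift straight off and check.

```bash
python3 -m jog '[[[0,0,0,-0.3,0],[0,0,0,-0.7,0],[0,0,0,-0.8,0],[0,0,0,-0.6,0],[0,0,0,0,0],[0,0,0,0,0],[0,0,0,0,0],[0,0,0,0,0]]]'; python3 chk.py; ls pics
```

```text
time: 15.5
position: [0.5344, 0.0118, 0.1687]
tool_rot: [0.098, -3.138, 0.0]
ft_force: [0.3, 0.4, 0.1]
grip_width: 0.003
t 15.5 pos [0.5344 0.0118 0.1687] f [0.33 0.42 0.06] w 0.003 units [-0.001 -0.033  0.   ] yaxis deg 93.59 tilt [-0.002 -0.    -1.   ]
wrist [311.1 241.9] 1301 [0.5336 0.0097 0.084 ]
wrist [368.2 241.7] 1458 [0.5309 0.0495 0.0843]
wrist [199.6 242.3] 1439 [ 0.5389 -0.0686  0.0837]
wrist [254.7 242.1] 1369 [ 0.5363 -0.0297  0.0838]
crop.png
scene.npz
scene.png
top.npz
top.png
top_11.8.png
top_15.5.png
w1.png
wrist_11.8.png
wrist_15.5.png
```

All four keys read 0.084, and the arm is clear and still. I hand the job in.

```bash
python3 -c "
from bench import job; print(job.close_job())"
```

```text
the job is handed in; nothing more can be done
None
```

All four keys now stand up, and the job was handed in at about 15.6 s; no verdict was reported.

- **Finding the latched key:** Key 2 was the latched one. Its top read 79–80 mm in the top, scene and wrist views. The other three read about 84 mm, with one scene reading of key 1 at 82.8 mm.
- **Taps:** I tapped keys 1 to 4 from left to right with the shut fingertips. The vertical force at each tap read about 2.4–3.9 N, with sensor noise of about 1 N. The up keys were pressed in by only about 1 mm.
- **Before the press:** I lifted off, and a wrist check showed key 2 still down at 79.1 mm and the others at about 84 mm.
- **Press:** I pressed key 2 to its end stop, where it stalled at 76.2 mm with about 18 N, then lifted straight off.
- **Last check:** The wrist camera read all four tops at 83.7–84.3 mm, with the tool clear at z 0.169 and wrist force near zero.

**What fell short:** The key finder returned nothing from the top camera in the last two checks, so those heights rest on the wrist camera alone. I did not re-measure the well plate, pipette or bottle at the end. The arm passed well above the pipette and did not come near the plate or the bottle.

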